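Charge a grinding jar through the funnel

TASK

Charge the grinding jar: push its blue sled fully home so that the jar stands under the funnel, then swing the lock collar's lever round to the red mark so that the jar cannot back out, and only then tip the pan steadily by its lever, without flinging it, until all six ceramic pieces have run through the funnel into the jar. Finally put the empty pan back level on its rest, and do not knock or shift the glassware and the wash bottle standing about.

Things in the scene. Friction and masses are not known exactly. Their poses are not given: they have to be found in the camera images.
- stand: Grey filling stand, fixed: base 190x285x12 mm with two guide rails, upright, steel funnel (rim 110 mm wide, 192 mm above the bench), tipping pan. Origin on the funnel's axis at the underside of the base; z up, y the way the jar sled slides home; the pan lies on its +x side, the collar lever and mark plate on its +y side
- spout (a point): point on the funnel's axis, at the lower end of its spout (36 mm inside), 114 mm above the bench; the lock collar turns about the same vertical axis
- sled: Loose blue sled (64x90x8 mm, 0.45 kg) between the stand's rails, with a clear grinding jar fixed on it (90 mm tall, 60 mm wide, neck 46 mm outside, 40 mm inside). Origin under the jar's axis at the sled's underside; y points along the rails toward home. Fully home, the sled meets the end stop and the jar's mouth is centred under the spout
- jar_mouth (a point): centre of the jar's open mouth, 98 mm above the sled's underside
- sled_knob (a point): centre of the black ball (26 mm) on the upright steel post (14 mm thick, 80 mm tall) at the sled's outer end, 165 mm behind the jar's axis; push or pull the sled here
- collar (a joint): angle of the lock collar: a dark C-shaped ring, captive on the stand, round the place of the jar's neck. 0 = open (gap toward the sled, lever over the white mark); it grows clockwise seen from above; 1.40 = end stop, lever over the red locked mark. It stays where it is left
- collar_knob (a point): centre of the red ball (26 mm) on top of the upright post (14 mm thick, 80 mm tall above the lever) at the end of the collar's lever, 140 mm from the collar's axis and 185 mm above the bench; moves with the collar
- locked_mark (a point): the red locked mark on the black mark plate, directly below where the lever's post stands when the collar is locked (140 mm from the axis)
- pan (a joint): tilt of the steel tipping pan (floor 95 mm long, 85 mm wide inside, walls 23 mm, open at the front): 0 = level on its rest; grows as its back rises and its front lip dips into the funnel; end stop 1.2. The pieces slide out between about 0.5 and 1.1
- pan_pivot (a point): point on the pan's level pivot axis (parallel to the stand's y), beside the pan abreast of pan_grip, 205 mm above the bench
- pan_grip (a point): middle of the black bar (14 mm thick, about 38 mm free length, parallel to the pivot axis) at the end of the pan's lever, 90 mm from the pivot; with the pan level the lever leans 20 degrees back (toward the stand's +x); moving the bar over the pivot toward the stand's -x tips the pan
- pan_lip (a point): middle of the pan's open front lip, over the funnel
- piece_1: white ceramic grinding cylinder, 15 mm across and 15 mm long, 16 g, loose in the pan; origin at its centre
- piece_2: white ceramic grinding cylinder, 15 mm across and 15 mm long, 16 g, loose in the pan; origin at its centre
- piece_3: white ceramic grinding cylinder, 15 mm across and 15 mm long, 16 g, loose in the pan; origin at its centre
- piece_4: white ceramic grinding cylinder, 15 mm across and 15 mm long, 16 g, loose in the pan; origin at its centre
- piece_5: white ceramic grinding cylinder, 15 mm across and 15 mm long, 16 g, loose in the pan; origin at its centre
- piece_6: white ceramic grinding cylinder, 15 mm across and 15 mm long, 16 g, loose in the pan; origin at its centre
- flask: conical glass flask, 86 mm wide, 131 mm tall; origin under its centre; a bystander
- beaker: glass beaker, 84 mm wide, 89 mm tall; origin under its centre; a bystander
- wash_bottle: wash bottle with a red cap, 62x89x196 mm; origin under its centre; a bystander
Mind the look-alikes: they are no part of the job. Of the things that look like the sled, the larger one is meant.

How it is judged:
On the way, in this order (a step that is already met when the one before it is completed fails the run):
1. the sled is fully home, the jar's mouth under the spout (horizontal distance between jar_mouth and spout below 0.006 m), for 0.2 s.
2. the lock collar's lever stands on the red mark, the jar still home (horizontal distance between jar_mouth and spout below 0.006 m and value of joint collar above 1.28 rad), for 0.2 s.
3. all six pieces lie in the jar, which is home and locked (all of step 2 and horizontal distance between each of piece_1, piece_2, piece_3, piece_4, piece_5, piece_6 and jar_mouth below 0.026 m and z of piece_1 in the frame of jar_mouth between -0.095 and -0.012 m and z of piece_2 in the frame of jar_mouth between -0.095 and -0.012 m and z of piece_3 in the frame of jar_mouth between -0.095 and -0.012 m and z of piece_4 in the frame of jar_mouth between -0.095 and -0.012 m and z of piece_5 in the frame of jar_mouth between -0.095 and -0.012 m and z of piece_6 in the frame of jar_mouth between -0.095 and -0.012 m), for 0.2 s.
At the end, for the whole second after the job is handed in: All six pieces lie at rest in the jar, below its mouth; the jar's mouth is within 6 mm of the spout's axis; the collar stands at the red mark (joint above 1.28); the pan is back on its rest (joint below 0.1) (all of step 3 and value of joint pan below 0.1 rad and linear speed of sled below 0.02 m/s and linear speed of each of piece_1, piece_2, piece_3, piece_4, piece_5, piece_6 below 0.05 m/s); the robot touches nothing.
It fails at once if the pan is tipped (more than 0.35 rad) while the jar is not home and locked (value of joint pan above 0.35 rad and not (horizontal distance between jar_mouth and spout below 0.006 m and value of joint collar above 1.28 rad)).
It fails at once if the pan is flung up (faster than 3 rad/s) (velocity of joint pan above 3 rad/s).
It fails at once if the conical flask is shifted by more than 30 mm or knocked over (distance of flask from where it was at the start of the episode above 0.03 m or angle between flask's own z axis and vertical above 0.5 rad).
It fails at once if the beaker is shifted by more than 30 mm or knocked over (distance of beaker from where it was at the start of the episode above 0.03 m or angle between beaker's own z axis and vertical above 0.5 rad).
It fails at once if the wash bottle is shifted by more than 30 mm or knocked over (distance of wash_bottle from where it was at the start of the episode above 0.03 m or angle between wash_bottle's own z axis and vertical above 0.5 rad).
It also fails if it takes over 72 s, if anything falls off the work surface, if the arm or the gripper's body presses on something with over 40 N, if the wrist force passes 120 N, or if a joint passes its speed limit or range.

ROBOT

A 7-joint arm with a two-finger parallel gripper is mounted at the origin on a cart in front of the work surface, level with it; the furniture and walls round the work are solid. World frame = base frame: x ahead of the robot, y to its left, z up, the work surface at z = 0. Lengths are in m, angles in rad, forces in N, time in s.
With the tool pointing down it reaches from about 0.35 to 0.775 m from the base axis. Payload 3.1 kg.
Tool frame: the origin (TCP) lies at the very end of the fingers, on their centre line; the grasp point (between the pads) lies arm.grip_point_offset behind it (arm.grip_point_offset is the distance from the TCP to the grasp point, in m); z points along the fingers, y is the line along which they close (so a half turn about z gives the same grasp; the last joint's range is limited). The gripper opens to 85 mm and grips with 20 to 120 N. Pads are 22 mm wide; open, the fingers measure 114 mm over their backs; the gripper's body (76 mm by 85 mm) begins 54 mm behind the grasp point. The pads swing forward as they close: fully open they stand 13 mm farther back than shut.
Start: joints at [-0.042, 0.311, 0.014, 1.512, -0.004, 1.319, -0.027], TCP at [0.55, 0, 0.231] pointing down, gripper open.
Joint ranges: [-2.7, 2.7], [-0.3, 1.91], [-1.27, 1.3], [0.12, 2.57], [-1.44, 4.58], [0.2, 2.03], [-3.05, 3.05]. Speed limits (rad/s): [2.79, 2.79, 3.14, 3.14, 3.14, 3.14, 3.14].

INTERFACE

Orientations are given as [roll, pitch, yaw] about the fixed x, y, z axes, in that order (R = Rz(yaw) Ry(pitch) Rx(roll)).
In Python, from workcell import read_state, get_image, calibration, arm gives the robot as it stands.
- The arm moves only by the tool send_rows, never from a script. Its argument "deltas" is a list of rows, each a list of 7 numbers: the shift along the tool's x, y, z normalised to -1 to 1, where 1 is 0.15 m, then the turn, a rotation vector about the tool's x, y, z normalised to -1 to 1, where 1 is 90 degrees, then the closure, from 0 (fully open) to 1 (shut). In form: [[dx, dy, dz, ax, ay, az, jaw], ...]. A call has 1 to 12 rows; each row shifts and turns the commanded pose from where the row before left it, along the tool's axes as they then stand; what a row does not reach is not made up. A row lasts 1/10 s, in which the tool goes at most 50 mm and 8.59 degrees, less where a joint would pass 70% of its speed; a pose out of reach is approached as far as the arm can. A call with a number of a shift or a turn outside -1 to 1 is refused whole. A call with a gripper value outside its range is refused whole. The fingers move at their own pace and stop on an object; "grip_force" is the grip in N (left out, the last holds). Time passes only in rows, so rows that do not move let the fingers close. It gives the time, the measured TCP pose, the force, the opening and the grip force at its end, in the units of the state.
- read_state(): the state, without advancing time (a new reading comes with each control period).
- get_image(name): name is "scene" or "side" or "wrist"; returns the picture (384x512x3 uint8, red, green, blue); there is no depth.
- calibration(name): a dict with "fovy" (degrees; the focal length in pixels is half the picture's height over the tangent of half this angle, whatever the lens; pixels are square), "cx", "cy" (the principal point, pixels), "R" (3x3) and "t" (3): a world point X has camera coordinates R X + t. Camera axes: x right, y down, z forward; pixel columns grow to the right and rows downward; lengths in m; the calibration is good to about 2 mm. A picture is of the moment at which its call begins: read the wrist's pose just before it. calibration takes no time and is no camera call; for the wrist camera it gives the pose at the moment of the call.
- arm.hand_in(): hands the job in; it is judged then, once.
The state is a dict: "t": time; "joint_pos": joint angles; "joint_velocities": joint speeds; "effort": joint torques, N m; "ee_pos": TCP position; "eef_rot": TCP orientation; "contact_force": force on the tool from outside, world axes, zero at the start; "wrist_torque": the same for the moment, N m; "width": finger opening in m; "gripper_force": force on a finger pad.
Only numpy, scipy, OpenCV 4.12 (cv2) and the standard library are available. Lean on these libraries where they do the work, as an engineer would, in place of code of your own. Each camera call takes 0.05 s, during which the arm holds its last target. There are 200 camera calls.

## Working session

There is one attempt and no reset: what is moved stays moved. The work goes in short steps, Python scripts to look and compute and a tool call to move; the robot and the scene stay as the last step left them, time stands still between calls to the robot, and variables do not carry over. Pictures are saved under pics/ and viewed, at most 10 in all, crops included, and the job is handed in when it is done.

Besides the shell and the picture viewer there is one more tool, called after "Call:" by a JSON object that holds its "api" and its "payload". send_rows: Moves the arm, as the interface text tells. Its arguments: {"type":"object","properties":{"deltas":{"type":"array"},"grip_force":{"type":"number"}},"required":["deltas"]}

```bash
ls; mkdir -p pics
python3 - <<'E'
from workcell import *
import cv2,numpy as np
s=read_state();print(s['ee_pos'],s['eef_rot'],arm.grip_point_offset)
for n in ['scene','side']:
    im=get_image(n);c=calibration(n);print(n,c)
    cv2.imwrite(f'pics/{n}0.png',im[:,:,::-1])
a=cv2.imread('pics/scene0.png');b=cv2.imread('pics/side0.png')
cv2.imwrite('pics/s0.png',cv2.resize(a,(800,600)));cv2.imwrite('pics/d0.png',cv2.resize(b,(800,600)))
E
```

```text
pics
[5.49260576e-01 4.81859528e-05 2.30206387e-01] [-3.13919717e+00  5.16724440e-05  1.57090411e+00] 0.0187
scene {'fovy': 52.49844377514847, 'cx': 259.9610269242074, 'cy': 191.1345906130133, 'R': array([[-0.66294025, -0.74865997,  0.0042981 ],
       [-0.5828561 ,  0.51250035, -0.63057288],
       [ 0.46988189, -0.42053732, -0.77611814]]), 't': array([0.27259327, 0.43601962, 1.28276743])}
side {'fovy': 55.682075216253494, 'cx': 256.60395386573435, 'cy': 191.40300796218173, 'R': array([[-0.82195582, -0.56928388, -0.0174498 ],
       [-0.36866688,  0.55515037, -0.74558219],
       [ 0.43413519, -0.60640245, -0.66618519]]), 't': array([0.38816859, 0.33504111, 1.02773139])}
```

View pics/s0.png

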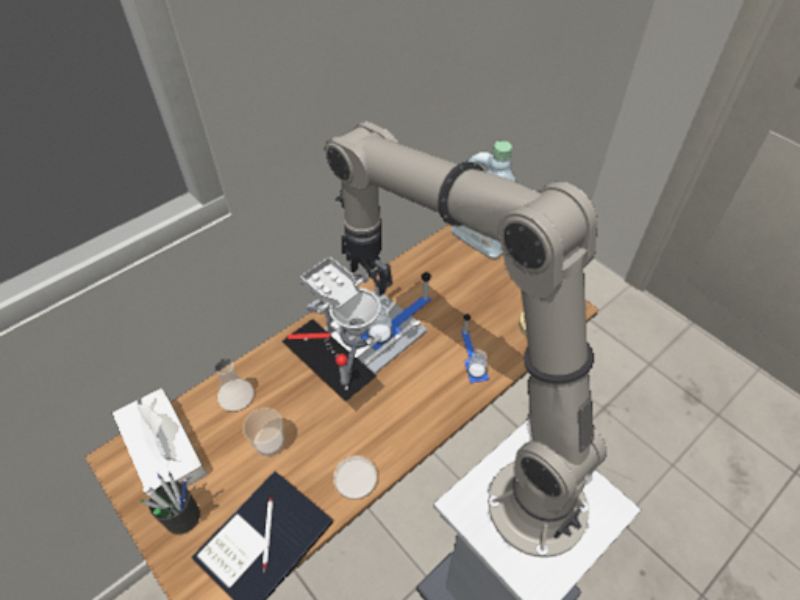

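View pics/d0.png

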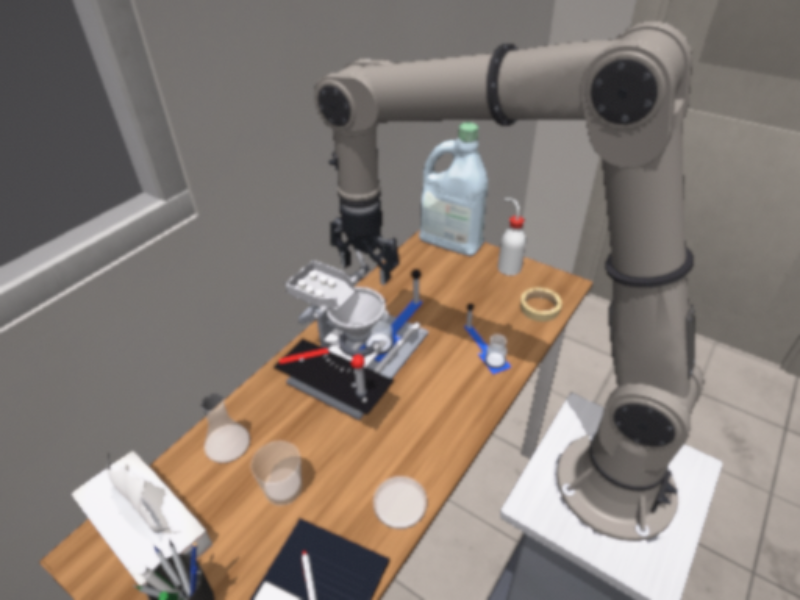

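```bash
cat > h.py <<'E'
from workcell import *
import cv2,numpy as np
def ray(c,u,v):
    f=192/np.tan(np.radians(c['fovy']/2))
    d=c['R'].T@np.array([(u-c['cx'])/f,(v-c['cy'])/f,1]);o=-c['R'].T@c['t']
    return o,d/np.linalg.norm(d)
def tri(pairs):  # [(cal,(u,v)),...] -> point, rms residual
    A=np.zeros((3,3));b=np.zeros(3);L=[]
    for c,p in pairs:
        o,d=ray(c,*p);P=np.eye(3)-np.outer(d,d);A+=P;b+=P@o;L.append((o,P))
    x=np.linalg.solve(A,b);return x,max(np.linalg.norm(P@(x-o)) for o,P in L)
def plane(c,p,z):
    o,d=ray(c,*p);return o+d*(z-o[2])/d[2]
def proj(c,X):
    f=192/np.tan(np.radians(c['fovy']/2));q=c['R']@np.asarray(X)+c['t'];return f*q[:2]/q[2]+[c['cx'],c['cy']]
def blobs(im,kind,lo=15):
    h=cv2.cvtColor(im,cv2.COLOR_RGB2HSV).astype(int);H,S,V=h[...,0],h[...,1],h[...,2]
    m={'red':((H<7)|(H>173))&(S>150)&(V>70),'black':V<45,'blue':(H>100)&(H<125)&(S>130)&(V>60),'white':(S<30)&(V>215)}[kind]
    n,l,st,ce=cv2.connectedComponentsWithStats(m.astype(np.uint8))
    return [(np.round(ce[i],1).tolist(),st[i].tolist()) for i in range(1,n) if st[i][4]>=lo]
E
python3 - <<'E'
from h import *
for n in ['scene','side']:
    im=cv2.imread(f'pics/{n}0.png')[:,:,::-1].copy()
    for k in ['red','blue','black']:
        print(n,k,[b for b in blobs(im,k,12) if 150<b[0][0]<360 and 150<b[0][1]<270])
a=cv2.imread('pics/scene0.png')[155:255,175:325];b=cv2.imread('pics/side0.png')[155:265,170:335]
a=cv2.resize(a,(450,300),interpolation=2);b=cv2.resize(b,(450,300),interpolation=2)
cv2.imwrite('pics/crop1.png',cv2.resize(np.vstack([a,b]),(800,600)) if 0 else np.vstack([a,b]))
E
```

```text
scene red [([197.6, 214.5], [184, 213, 28, 4, 94]), ([218.0, 229.8], [214, 226, 8, 8, 46])]
scene blue [([260.0, 201.0], [251, 191, 24, 24, 150]), ([232.9, 214.8], [231, 213, 4, 5, 13]), ([299.3, 219.9], [296, 213, 7, 16, 50]), ([241.4, 221.1], [239, 219, 7, 5, 17]), ([305.6, 241.6], [300, 239, 12, 6, 34])]
scene black [([232.0, 160.9], [219, 144, 25, 30, 305]), ([332.8, 160.6], [323, 149, 23, 22, 137]), ([245.2, 179.7], [243, 173, 7, 16, 53]), ([272.2, 176.8], [270, 175, 5, 5, 20]), ([198.3, 209.7], [189, 205, 18, 8, 76]), ([211.2, 231.9], [182, 216, 58, 40, 675])]
side red [([193.5, 227.3], [178, 223, 32, 10, 151]), ([228.0, 230.9], [224, 227, 8, 9, 53])]
side blue [([257.6, 204.2], [251, 194, 18, 26, 138]), ([306.1, 218.4], [299, 210, 13, 20, 70]), ([242.7, 228.1], [241, 226, 5, 5, 14]), ([319.4, 235.4], [314, 233, 12, 6, 30])]
side black [([233.9, 151.2], [217, 134, 37, 45, 630]), ([214.7, 151.8], [213, 148, 5, 9, 34]), ([194.4, 221.6], [188, 219, 14, 6, 47]), ([217.0, 230.9], [211, 227, 13, 9, 43]), ([215.5, 243.9], [177, 229, 73, 35, 966])]
```

View pics/crop1.png

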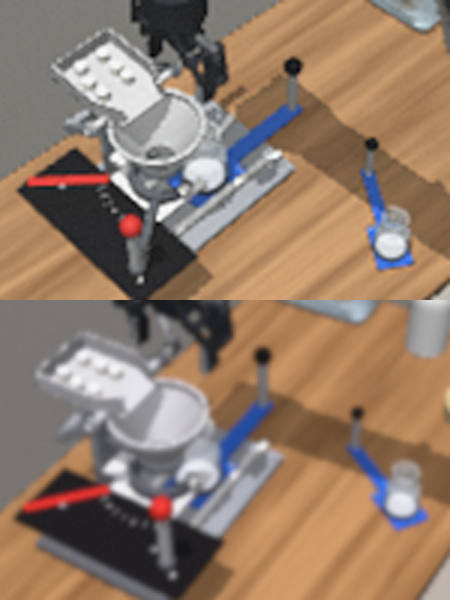

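Run:
```python
from h import *
C={n:calibration(n) for n in ['scene','side']}
s,d=C['scene'],C['side']
T=lambda p,q:print(*[np.round(v,4) for v in tri([(s,p),(d,q)])])
T((218,229.8),(228,230.9))      # red ball
T((272.4,177),(257.3,355/1) if 0 else (170+263*165/450,155+55*110/300)) # black ball
# stand front: red mark ends on plate z?
for z in (0.0,0.02,0.04):
    print(z,plane(s,(184,215.5),z)[:2],plane(d,(178.5,231),z)[:2],plane(s,(211,214.5),z)[:2],plane(d,(209.5,224),z)[:2])
# funnel rim ellipse extremes z=.192, crop scene left/right (107..208,y~130) 
for u,v in ((106,128),(208,128),(157,95),(157,165)): print(plane(s,(175+u/3,155+v/3),.192)[:2])
for u,v in ((105,415),(210,415),(157,378),(157,455)): print(plane(d,(170+u*165/450,155+(v-300)*110/300),.192)[:2])
```

```text
[0.4661 0.1426 0.1734] 0.0023
[ 0.5622 -0.198   0.102 ] 0.0015
0.0 [0.70704411 0.14318586] [0.71857752 0.12201985] [0.63979178 0.05933807] [0.65015992 0.03628339]
0.02 [0.69325841 0.1491241 ] [0.70323221 0.13341296] [0.62706572 0.06659742] [0.6362684  0.04949829]
0.04 [0.67947271 0.15506234] [0.6878869  0.14480607] [0.61433965 0.07385678] [0.62237688 0.06271319]
[0.57739382 0.08692108]
[ 0.49848713 -0.0027965 ]
[0.5773593  0.01072427]
[0.4958326  0.07557571]
[0.59190491 0.07908962]
[0.49401993 0.01399933]
[ 0.58270775 -0.00333612]
[0.5043108  0.09657995]
```

Call:
{"api": "send_rows", "payload": {"deltas": [[0,0,-0.3,0,0,0,0],[0,0,-0.3,0,0,0,0],[0,0,-0.3,0,0,0,0],[0,-0.2,-0.2,0,0,0,0],[0,-0.2,0,0,0,0,0],[0,0,0,0,0,0,0]]}}

```text
t: 0.7
ee_pos: [0.4875, 0.0, 0.398]
eef_rot: [3.14, -0.0, 1.571]
contact_force: [0.2, -0.6, -0.2]
width: 0.0853
gripper_force: 0.0
```

Run:
```python
from h import *
s=read_state();print(s['ee_pos'],s['eef_rot'],s['t'])
c=calibration('wrist');im=get_image('wrist');print(c)
print('center',-c['R'].T@c['t'])
np.save('w1.npy',{'c':c,'im':im},allow_pickle=True)
cv2.imwrite('pics/w1.png',cv2.resize(im[:,:,::-1],(768,576)))
im=get_image('side');cv2.imwrite('pics/side1.png',im[:,:,::-1])
im=get_image('scene');cv2.imwrite('pics/scene1.png',im[:,:,::-1])
```

```text
[4.87481825e-01 1.53513183e-05 3.98014600e-01] [ 3.14035475e+00 -1.70102556e-04  1.57099443e+00] 0.7
{'fovy': 59.92672342992812, 'cx': 252.59354723400133, 'cy': 191.73599306851617, 'R': array([[ 9.99999283e-01,  7.91152016e-04,  8.98446092e-04],
       [ 4.83608774e-04, -9.53508259e-01,  3.01366499e-01],
       [ 1.09510248e-03, -3.01365849e-01, -9.53507958e-01]]), 't': array([-0.48857338, -0.08944308,  0.53784684])}
center [0.48802728 0.07719049 0.54023535]
```

View pics/w1.png

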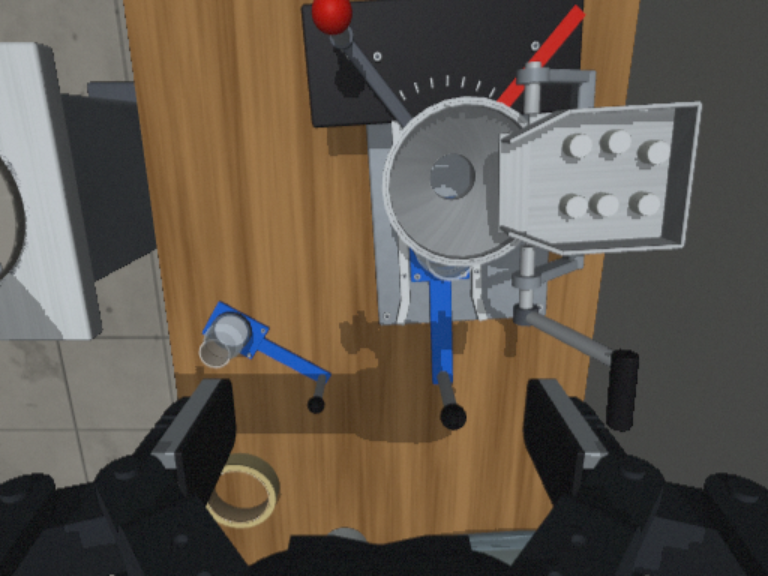

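Call:
{"api": "send_rows", "payload": {"deltas": [[0.1,0.28,0,0,0,0,0],[0.1,0.28,0,0,0,0,0],[0,0,0,0,0,0,0]]}}

```text
t: 1.15
ee_pos: [0.5782, 0.0331, 0.3889]
eef_rot: [-3.133, -0.001, 1.575]
contact_force: [-0.1, 0.5, -1.9]
width: 0.0852
gripper_force: 0.0
```

Run:
```python
from h import *
s=read_state();print(s['ee_pos'],s['t'])
c=calibration('wrist');im=get_image('wrist')
print('center',-c['R'].T@c['t'])
np.save('w2.npy',{'c':c,'im':im},allow_pickle=True)
cv2.imwrite('pics/w2.png',cv2.resize(im[:,:,::-1],(768,576)))
for n in ('w1.npy','w2.npy'):
    w=np.load(n,allow_pickle=True).item()
    for k in ('red','black','blue'): print(n,k,blobs(w['im'],k,30))
```

```text
[0.57816012 0.03308011 0.38889728] 1.15
center [0.57986249 0.11010534 0.53120876]
w1.npy red [([220.7, 9.7], [208, 0, 27, 23, 514]), ([372.4, 23.2], [353, 3, 37, 41, 466]), ([340.5, 62.0], [332, 52, 18, 19, 159])]
w1.npy black [([353.5, 23.5], [323, 0, 66, 66, 909]), ([379.0, 34.8], [364, 15, 24, 31, 356]), ([234.3, 52.7], [222, 31, 42, 49, 483]), ([370.0, 64.7], [361, 56, 20, 19, 330]), ([230.7, 80.3], [207, 63, 54, 22, 113]), ([345.9, 69.4], [341, 63, 8, 13, 52]), ([414.3, 259.4], [404, 232, 22, 56, 973]), ([253.5, 343.6], [0, 253, 512, 131, 27186]), ([210.2, 269.4], [205, 264, 11, 12, 102]), ([301.6, 277.3], [294, 269, 17, 17, 227])]
w1.npy blue [([291.4, 212.2], [273, 166, 29, 90, 1073]), ([145.7, 208.9], [135, 201, 25, 22, 130]), ([185.4, 234.4], [161, 209, 59, 46, 649])]
w2.npy red [([128.7, 43.9], [115, 30, 28, 29, 624]), ([296.3, 58.4], [272, 32, 47, 51, 606]), ([269.3, 96.2], [266, 92, 10, 12, 70])]
w2.npy black [([315.8, 74.3], [311, 44, 6, 57, 62]), ([162.3, 79.5], [151, 61, 24, 34, 385]), ([164.2, 106.0], [142, 99, 52, 12, 204]), ([282.4, 101.9], [269, 101, 28, 3, 46]), ([253.1, 344.1], [0, 252, 512, 132, 26365]), ([116.9, 271.3], [109, 265, 17, 13, 99]), ([388.8, 271.5], [380, 264, 19, 14, 105]), ([307.6, 300.1], [299, 274, 17, 54, 806]), ([109.7, 280.8], [104, 279, 12, 5, 43]), ([396.1, 281.1], [390, 279, 13, 5, 49]), ([242.5, 300.1], [235, 292, 16, 17, 223])]
w2.npy blue [([230.9, 155.7], [222, 154, 19, 5, 66]), ([254.5, 203.8], [249, 199, 10, 9, 35]), ([242.2, 240.4], [233, 208, 19, 67, 821]), ([116.4, 240.9], [87, 220, 54, 37, 469]), ([161.6, 266.0], [155, 259, 17, 16, 116])]
```

View pics/w2.png

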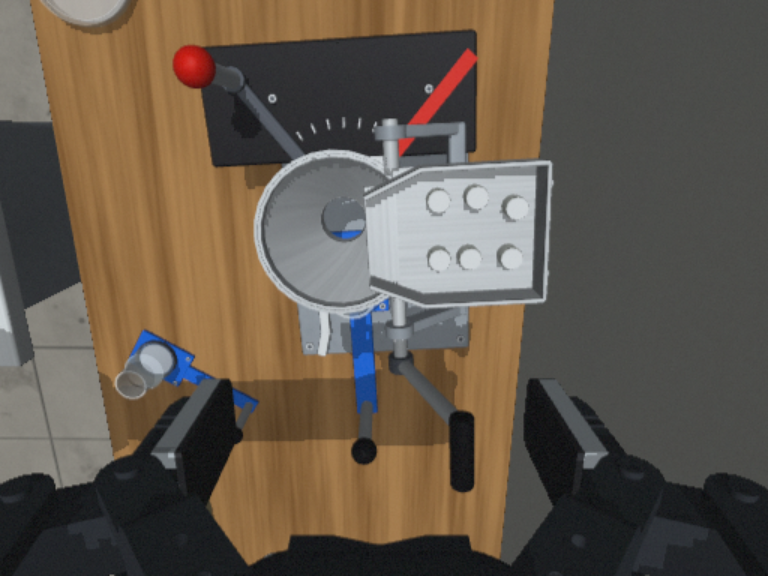

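Run:
```python
from h import *
W=[np.load(n,allow_pickle=True).item() for n in ('w1.npy','w2.npy')]
c=[w['c'] for w in W]
def T(n,p,q): print(n,*[np.round(v,4) for v in tri([(c[0],p),(c[1],q)])])
T('red',(221.2,9.2),(128.7,43.9))
T('knob',(301.6,277.3),(242.5,300.1))
T('bar',(414.3,259.4),(307.6,300.1))
T('bar near(+y) end',(414.6,236),(307.2,276.5))
T('bar far end',(414,284),(307.8,325.5))
s=1/1.5
T('pivotend',(526*s,315*s),(401*s,363*s))
T('marktip',(577*s,12*s),(472*s,54*s))
T('plateTL',(303*s,10*s),(202*s,47*s))
T('plateBL',(315*s,126*s),(214*s,166*s))
T('baseBL',(381*s,323*s),(305*s,353*s))
# funnel rim: ellipse points hand read (768 px), plane z=.192
from scipy.optimize import least_squares
P1=[(383,180),(390,140),(410,113),(440,99),(470,96),(500,102),(392,215),(415,245),(440,258),(470,264),(500,256)]
P2=[(255,230),(262,200),(280,172),(305,156),(335,150),(362,157),(264,262),(285,292),(315,309),(340,313),(365,307)]
for cc,P in zip(c,(P1,P2)):
    X=np.array([plane(cc,(u*s,v*s),.192)[:2] for u,v in P])
    r=least_squares(lambda q:np.hypot(*(X-q[:2]).T)-q[2],[.54,.05,.055]);print('rim',r.x,r.cost)
st=read_state();print(st['ee_pos'],st['eef_rot'])
```

```text
red [0.4582 0.148  0.1856] 0.0008
knob [ 0.5622 -0.1958  0.1026] 0.0001
bar [ 0.6251 -0.0621  0.2891] 0.0
bar near(+y) end [ 0.6244 -0.0423  0.2846] 0.0002
bar far end [ 0.6254 -0.0827  0.2949] 0.0004
pivotend [ 0.5935 -0.0489  0.206 ] 0.0
marktip [0.653  0.1708 0.0753] 0.0002
plateTL [0.4226 0.1768 0.0575] 0.0014
plateBL [0.4337 0.0801 0.0899] 0.0001
baseBL [ 0.4912 -0.1342  0.0069] 0.0003
rim [0.54783274 0.04288737 0.05688733] 1.3999191257484386e-05
rim [0.54827139 0.04075326 0.05622089] 1.9959810259578593e-06
[0.57608718 0.03156778 0.39082543] [-3.13323898e+00  6.68842273e-05  1.57325491e+00]
```

Run:
```python
from h import *
d=calibration('side');s=calibration('scene');k=1/1.5625
for n,p in (('bottle',(511,268)),('bottleL',(499,265)),('bottleR',(524,268)),('jugL',(420,238)),('jugR',(470,253)),('jugR2',(486,240)),('tape',(541,303))): print(n,plane(d,(p[0]*k,p[1]*k),0)[:2])
for n,p in (('flask',(227,442)),('beaker',(281,490))): print(n,plane(d,(p[0]*k,p[1]*k),0)[:2])
print('jug scene',plane(s,(470*k,240*k),0)[:2],plane(s,(497*k,256*k),0)[:2])
print(read_state()['ee_pos'])
```

```text
bottle [ 0.4380482  -0.46009068]
bottleL [ 0.47020135 -0.45409465]
bottleR [ 0.40962614 -0.47887173]
jugL [ 0.71233092 -0.44119659]
jugR [ 0.56021675 -0.45770298]
jugR2 [ 0.55259419 -0.53473352]
tape [ 0.3152932  -0.37675844]
flask [0.65432675 0.33385422]
beaker [0.49507378 0.34939358]
jug scene [ 0.64273209 -0.45380279] [ 0.54687934 -0.46624931]
[0.57608718 0.03156778 0.39082543]
```

Call:
{"api": "send_rows", "payload": {"deltas": [[-0.31,-0.016,0,0,0,0,1],[-0.31,-0.016,0,0,0,0,1],[-0.31,-0.016,0,0,0,0,1],[-0.31,-0.016,0,0,0,0,1],[-0.31,-0.016,0,0,0,0,1],[-0.31,-0.016,0,0,0,0,1]]}}

```text
t: 1.8
ee_pos: [0.5586, -0.2512, 0.3967]
eef_rot: [3.141, 0.0, 1.57]
contact_force: [0.6, -0.4, 0.2]
width: 0.0002
gripper_force: 0.0
```

Call:
{"api": "send_rows", "payload": {"deltas": [[0,0,0,0,0,-0.09,1],[0,0,0,0,0,-0.09,1],[0,0,0,0,0,-0.09,1],[0,0,0,0,0,-0.09,1],[0,0,0,0,0,-0.09,1],[0,0,0,0,0,-0.09,1],[0,0,0,0,0,-0.09,1],[0,0,0,0,0,-0.09,1],[0,0,0,0,0,-0.09,1],[0,0,0,0,0,-0.09,1],[0,0,0,0,0,-0.09,1],[0,0,0,0,0,0,1]]}}

```text
t: 3.0
ee_pos: [0.5591, -0.2494, 0.3964]
eef_rot: [-3.141, -0.0, 3.125]
contact_force: [-0.0, 0.2, 0.9]
width: 0.0003
gripper_force: 0.0
```

Call:
{"api": "send_rows", "payload": {"deltas": [[0,0,0.3,0,0,0,1],[0,0,0.3,0,0,0,1],[0,0,0.3,0,0,0,1],[0,0,0.3,0,0,0,1],[0,0,0.3,0,0,0,1],[0,0,0.3,0,0,0,1],[0,0,0.27,0,0,0,1],[0,0,0,0,0,0,1]]}}

```text
t: 3.8
ee_pos: [0.5537, -0.2473, 0.0792]
eef_rot: [3.137, -0.014, 3.123]
contact_force: [-0.9, -0.7, 0.7]
width: 0.0003
gripper_force: 0.0
```

Call:
{"api": "send_rows", "payload": {"deltas": [[0,0.08,0,0,0,0,1],[0,0.06,0,0,0,0,1],[0,0.05,0,0,0,0,1],[0,0.06,0,0,0,0,1],[0,0.06,0,0,0,0,1],[0,0.06,0,0,0,0,1],[0,0.06,0,0,0,0,1],[0,0.05,0,0,0,0,1],[0,0.04,0,0,0,0,1],[0,0,0,0,0,0,1]]}}

```text
t: 4.8
ee_pos: [0.5629, -0.1726, 0.0886]
eef_rot: [-3.138, 0.006, 3.126]
contact_force: [0.6, -4.4, 3.7]
width: -0.0001
gripper_force: 1.9
```

Call:
{"api": "send_rows", "payload": {"deltas": [[0,0.03,0,0,0,0,1],[0,0.03,0,0,0,0,1],[0,0.03,0,0,0,0,1],[0,0.02,0,0,0,0,1],[0,0.02,0,0,0,0,1],[0,0,0,0,0,0,1]]}}

```text
t: 5.4
ee_pos: [0.5626, -0.1541, 0.0879]
eef_rot: [-3.138, 0.004, 3.124]
contact_force: [1.6, -5.3, 4.4]
width: -0.0
gripper_force: 2.7
```

Run:
```python
from h import *
s=read_state();print(s['ee_pos'],s['contact_force'])
for n in ('scene','side'):
    im=get_image(n);cv2.imwrite(f'pics/{n}2.png',im[:,:,::-1])
a=cv2.imread('pics/scene2.png')[155:255,175:325];b=cv2.imread('pics/side2.png')[155:255,170:320]
cv2.imwrite('pics/crop2.png',np.vstack([cv2.resize(x,(450,300),interpolation=2) for x in (a,b)]))
```

```text
[ 0.56262689 -0.1540627   0.08786477] [ 1.57152788 -5.29787694  4.41097397]
```

View pics/crop2.png

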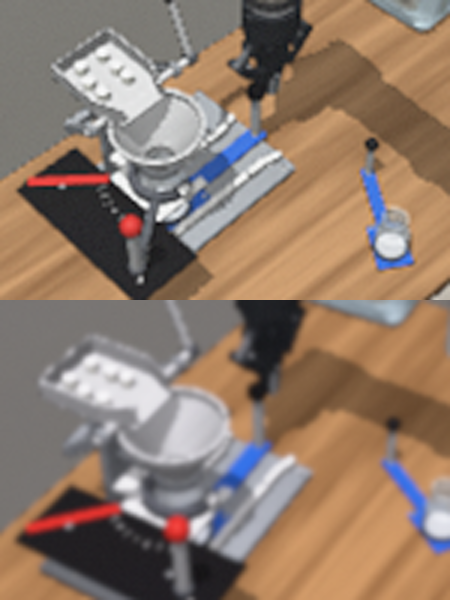

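Call:
{"api": "send_rows", "payload": {"deltas": [[0,0.02,0,0,0,0,1],[0,0.02,0,0,0,0,1],[0,0.02,0,0,0,0,1],[0,0,0,0,0,0,1]]}}

```text
t: 5.9
ee_pos: [0.562, -0.1501, 0.0878]
eef_rot: [-3.131, 0.004, 3.121]
contact_force: [-0.1, -10.7, 4.2]
width: 0.0003
gripper_force: 5.6
```

Call:
{"api": "send_rows", "payload": {"deltas": [[0,0.03,0,0,0,0,1],[0,0.03,0,0,0,0,1],[0,0,0,0,0,0,1]]}}

```text
t: 6.2
ee_pos: [0.5621, -0.1493, 0.0891]
eef_rot: [-3.121, 0.006, 3.116]
contact_force: [-0.9, -21.0, 7.5]
width: 0.0001
gripper_force: 10.4
```

Call:
{"api": "send_rows", "payload": {"deltas": [[0,-0.15,0,0,0,0,1],[0,-0.2,0,0,0,0,1],[0,0,-0.3,0,0,0,1],[0,0,-0.3,0,0,0,1],[0,0,-0.3,0,0,0,1],[0,0,-0.3,0,0,0,1],[0,0,-0.3,0,0,0,1],[0,0,-0.3,0,0,0,1],[0,0,-0.25,0,0,0,1],[0,0,0,0,0,0,1]]}}

```text
t: 7.2
ee_pos: [0.5626, -0.1844, 0.3998]
eef_rot: [-3.141, 0.012, 3.128]
contact_force: [0.8, 0.0, -0.2]
width: -0.0003
gripper_force: 0.0
```

Run:
```python
from h import *
s=read_state();print(s['ee_pos'],s['eef_rot'],s['contact_force'],s['t'])
c=calibration('wrist');im=get_image('wrist');cv2.imwrite('pics/w3.png',im[:,:,::-1])
print(proj(c,(.558,-.123,.1026)))
for k in ('black','blue'):
  for b in blobs(im,k,30): print(k,b,plane(c,b[0],.1026)[:2])
```

```text
[ 0.56256753 -0.18437463  0.39979044] [-3.1409088   0.01157433  3.12803804] [ 0.84395736  0.03318439 -0.22476343] 7.2
[299.06655531 140.18904068]
black ([236.2, 30.4], [230, 23, 14, 15, 136]) [ 0.42547736 -0.20218174]
black ([460.0, 61.0], [456, 35, 9, 53, 170]) [0.46313869 0.07154373]
black ([490.0, 61.0], [470, 50, 42, 35, 443]) [0.46361677 0.10836612]
black ([508.4, 87.6], [502, 78, 10, 18, 49]) [0.49517212 0.13803606]
black ([298.7, 143.2], [290, 135, 19, 18, 249]) [ 0.56198549 -0.12336242]
black ([251.7, 340.5], [0, 240, 507, 144, 32252]) [ 0.88333524 -0.18997945]
black ([398.3, 254.3], [368, 245, 60, 20, 786]) [0.72890997 0.02880799]
blue ([249.0, 17.5], [232, 0, 33, 45, 459]) [ 0.41182804 -0.18665457]
blue ([346.2, 127.2], [285, 102, 108, 44, 1787]) [ 0.5418334  -0.06210723]
```

Run:
```python
from h import *
W=[np.load(n,allow_pickle=True).item() for n in ('w1.npy','w2.npy')]
c=[w['c'] for w in W];s=1/1.5
print(tri([(c[0],(452*s,177*s)),(c[1],(345*s,219*s))]))
# base edges, z=.012: w1 left edge & front corners; w2 front corners
for cc,P in zip(c,([(369,150),(381,322),(548,321)],[(303,353),(468,346)])):
    for p in P: print(plane(cc,(p[0]*s,p[1]*s),.012)[:2])
# sled arm centreline
for w in W:
    m=np.zeros((384,512),np.uint8);h=cv2.cvtColor(w['im'],cv2.COLOR_RGB2HSV).astype(int)
    m=(h[...,0]>100)&(h[...,0]<125)&(h[...,1]>130)&(h[...,2]>60)
    for r in (190,200,210,220,230,240,250):
        x=np.where(m[r,225:330])[0]
        if len(x)>5: print(r,len(x),np.round(plane(w['c'],(225+x.mean(),r),.008)[:2],4))
```

```text
(array([0.54849575, 0.04018984, 0.12158157]), np.float64(5.3788225065885475e-06))
[0.47842824 0.05744717]
[ 0.49105788 -0.13065541]
[ 0.68030835 -0.12935765]
[ 0.48985773 -0.13211676]
[ 0.67683522 -0.12180678]
190 15 [ 0.5563 -0.0879]
200 14 [ 0.5578 -0.1056]
210 14 [ 0.5584 -0.1237]
220 14 [ 0.5591 -0.142 ]
230 13 [ 0.5607 -0.1608]
240 14 [ 0.5623 -0.1799]
250 6 [ 0.5631 -0.1994]
220 14 [ 0.5556 -0.105 ]
230 14 [ 0.5572 -0.1234]
240 14 [ 0.5588 -0.1422]
250 14 [ 0.5587 -0.1613]
```

Call:
{"api": "send_rows", "payload": {"deltas": [[0.1155,0.2525,0,0,0,0,1],[0.1155,0.2525,0,0,0,0,1],[0.1155,0.2525,0,0,0,0,1],[0.1155,0.2525,0,0,0,0,1],[0.1155,0.2525,0,0,0,0,1],[0.1155,0.2525,0,0,0,0,1],[0.1155,0.2525,0,0,0,0,1],[0.1155,0.2525,0,0,0,0,1],[0,0,0,0,0,0,1]]}}

```text
t: 8.15
ee_pos: [0.4221, 0.127, 0.3923]
eef_rot: [3.138, -0.004, 3.141]
contact_force: [-0.2, 0.9, 0.4]
width: -0.0002
gripper_force: 0.0
```

Call:
{"api": "send_rows", "payload": {"deltas": [[0,0,0,0,0,0.091,1],[0,0,0,0,0,0.091,1],[0,0,0,0,0,0.091,1],[0,0,0,0,0,0.091,1],[0,0,0,0,0,0.091,1],[0,0,0,0,0,0.091,1],[0,0,0,0,0,0,1],[0,0,0,0,0,0,1]]}}

```text
t: 8.95
ee_pos: [0.4261, 0.1192, 0.3922]
eef_rot: [-3.139, -0.001, 2.272]
contact_force: [0.3, -1.7, -0.4]
width: -0.0001
gripper_force: 0.0
```

Call:
{"api": "send_rows", "payload": {"deltas": [[0,0,0.3,0,0,0,1],[0,0,0.3,0,0,0,1],[0,0,0.3,0,0,0,1],[0,0,0.3,0,0,0,1],[0,0,0.28,0,0,0,1],[0,0,0,0,0,0,1],[0,0.05,0,0,0,0,1],[0,0.05,0,0,0,0,1],[0,0,0,0,0,0,1]]}}

```text
t: 9.85
ee_pos: [0.4412, 0.1307, 0.1739]
eef_rot: [3.135, 0.002, 2.27]
contact_force: [-0.5, 0.5, 0.7]
width: -0.0001
gripper_force: 0.0
```

Call:
{"api": "send_rows", "payload": {"deltas": [[0.0093,0.0646,0,0,0,0.0444,1],[0.0093,0.0646,0,0,0,0.0444,1],[0.0093,0.0646,0,0,0,0.0444,1],[0.0093,0.0646,0,0,0,0.0444,1],[0.0093,0.0646,0,0,0,0.0444,1],[0.0093,0.0646,0,0,0,0.0444,1],[0.0093,0.0646,0,0,0,0.0444,1],[0.0093,0.0646,0,0,0,0.0444,1],[0.0093,0.0646,0,0,0,0.0444,1],[0.0093,0.0646,0,0,0,0.0444,1],[0,0,0,0,0,0,1]]}}

```text
t: 10.95
ee_pos: [0.5234, 0.1776, 0.1729]
eef_rot: [3.138, -0.001, 1.571]
contact_force: [0.7, 0.0, 0.2]
width: 0.0002
gripper_force: 0.0
```

```bash
cat >> h.py <<'E'
AX=np.array([.5485,.041])
def local(s,ax=AX):
    y=s['eef_rot'][2];d=s['ee_pos'][:2]-ax;print('tcp',np.round(s['ee_pos'],4),'yaw',round(np.degrees(y),1),'loc',np.round([d@[np.cos(y),np.sin(y)],d@[np.sin(y),-np.cos(y)]],4),'F',np.round(s['contact_force'],1),s['t'])
def redball():
    P=[]
    for n in ('scene','side'):
        im=get_image(n);c=calibration(n)
        B=[b for b in blobs(im,'red',15) if 150<b[0][0]<300 and 180<b[0][1]<270]
        for b in B:
            q=plane(c,b[0],.1856)[:2];a=q-AX;print(n,b,np.round(q,3),'r',np.hypot(*a).round(3),'az',np.degrees(np.arctan2(a[1],a[0])).round(1))
E
python3 -c "
from h import *
local(read_state());redball()"
```

```text
tcp [0.5234 0.1776 0.1729] yaw 90.0 loc [ 0.1366 -0.0251] F [0.7 0.  0.2] 10.95
scene ([208.3, 214.0], [206, 213, 6, 3, 15]) [0.529 0.132] r 0.093 az 101.8
scene ([189.9, 216.8], [184, 214, 11, 8, 46]) [0.561 0.186] r 0.146 az 84.9
side ([189.6, 226.7], [178, 220, 21, 13, 127]) [0.561 0.198] r 0.158 az 85.3
```

Call:
{"api": "send_rows", "payload": {"deltas": [[0.0093,0.0646,0,0,0,0.0444,1],[0.0093,0.0646,0,0,0,0.0444,1],[0.0093,0.0646,0,0,0,0.0444,1],[0.0093,0.0646,0,0,0,0.0444,1],[0.0093,0.0646,0,0,0,0.0444,1],[0.0093,0.0646,0,0,0,0.0444,1],[0.0093,0.0646,0,0,0,0.0444,1],[0.0093,0.0646,0,0,0,0.0444,1],[0,0,0,0,0,0,1]]}}

```text
t: 11.95
ee_pos: [0.599, 0.1685, 0.1718]
eef_rot: [3.14, -0.001, 1.013]
contact_force: [-0.6, 0.3, -0.3]
width: -0.0002
gripper_force: 0.0
```

```bash
python3 -c "
from h import *
local(read_state());redball()"
```

```text
tcp [0.599  0.1685 0.1718] yaw 58.0 loc [ 0.1349 -0.0247] F [-0.6  0.3 -0.3] 11.95
side ([180.9, 230.5], [178, 228, 6, 5, 22]) [0.572 0.223] r 0.183 az 82.7
```

Call:
{"api": "send_rows", "payload": {"deltas": [[0.0047,0.0323,0,0,0,0.0222,1],[0.0047,0.0323,0,0,0,0.0222,1],[0.0047,0.0323,0,0,0,0.0222,1],[0.0047,0.0323,0,0,0,0.0222,1],[0,0.02,0,0,0,0,1],[0,0.02,0,0,0,0,1],[0,0,0,0,0,0,1]]}}

```text
t: 12.75
ee_pos: [0.6121, 0.1635, 0.1715]
eef_rot: [-3.124, 0.005, 0.879]
contact_force: [-16.3, 6.7, 10.0]
width: -0.0
gripper_force: 8.3
```

```bash
python3 -c "
from h import *
local(read_state())
c=calibration('wrist');im=get_image('wrist');cv2.imwrite('pics/w4.png',im[:,:,::-1])
for b in blobs(im,'red',40): print(b,plane(c,b[0],.1856)[:2])
"
```

```text
tcp [0.6121 0.1635 0.1715] yaw 50.4 loc [ 0.1349 -0.0292] F [-16.3   6.7  10. ] 12.75
([291.3, 171.0], [283, 158, 18, 31, 480]) [0.65381502 0.18863161]
([312.7, 263.8], [284, 235, 59, 60, 2745]) [0.63578199 0.15009887]
```

View pics/w4.png

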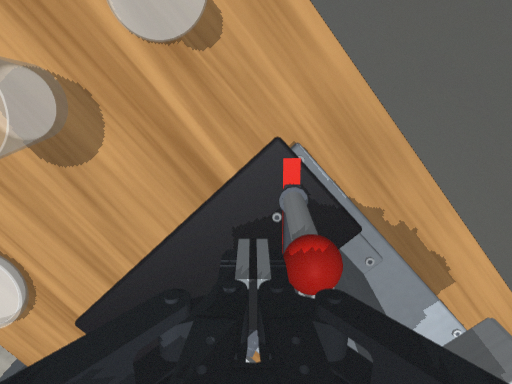

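Call:
{"api": "send_rows", "payload": {"deltas": [[0,-0.12,0,0,0,0,1],[0,-0.15,0,0,0,0,1],[0,0,-0.3,0,0,0,1],[0,0,-0.3,0,0,0,1],[0,0,-0.3,0,0,0,1],[0,0,-0.3,0,0,0,1],[0,0,-0.32,0,0,0,1],[0,0,0,0,0,0,1]]}}

```text
t: 13.6
ee_pos: [0.5918, 0.1828, 0.408]
eef_rot: [3.132, -0.014, 0.871]
contact_force: [0.4, -0.3, 0.6]
width: -0.0003
gripper_force: 0.0
```

Call:
{"api": "send_rows", "payload": {"deltas": [[0,0,0,0,0,-0.08,0.5],[0,0,0,0,0,-0.08,0.5],[0,0,0,0,0,-0.08,0.5],[0,0,0,0,0,-0.08,0.5],[0,0,0,0,0,-0.08,0.5],[0,0,0,0,0,-0.08,0.5],[0,0,0,0,0,0,0.5]]}}

```text
t: 14.3
ee_pos: [0.5896, 0.182, 0.3989]
eef_rot: [-3.141, 0.001, 1.626]
contact_force: [1.3, -0.1, 0.3]
width: 0.0426
gripper_force: 0.0
```

```bash
python3 -c "
from h import *
local(read_state());redball();print(read_state()['joint_pos'])
c=calibration('wrist');im=get_image('wrist');cv2.imwrite('pics/w5.png',im[:,:,::-1])
for b in blobs(im,'red',40): 
  q=plane(c,b[0],.1856)[:2]-AX;print(b,q,np.degrees(np.arctan2(q[1],q[0])))
"
```

```text
tcp [0.5896 0.182  0.3989] yaw 93.1 loc [0.1385 0.0487] F [ 1.3 -0.1  0.3] 14.3
scene ([187.1, 198.7], [184, 196, 7, 6, 31]) [0.632 0.149] r 0.136 az 52.1
scene ([187.4, 215.4], [184, 214, 10, 3, 18]) [0.572 0.189] r 0.15 az 81.1
scene ([203.6, 215.7], [197, 215, 14, 2, 16]) [0.534 0.149] r 0.109 az 97.5
side ([181.6, 206.5], [178, 203, 8, 8, 43]) [0.637 0.151] r 0.141 az 50.9
side ([200.7, 227.3], [195, 226, 12, 4, 19]) [0.534 0.183] r 0.142 az 96.0
side ([182.7, 230.4], [178, 228, 12, 5, 36]) [0.568 0.22 ] r 0.18 az 83.8
[-0.21386813  0.46585547 -0.21700873  0.89232423  0.09964539  1.79217358
 -0.33355456]
([291.8, 160.9], [283, 154, 17, 15, 123]) [0.08414086 0.14326984] 59.57473448645812
([261.4, 187.7], [246, 171, 32, 34, 63]) [0.05298851 0.11108649] 64.49875125777596
([291.1, 190.7], [280, 180, 23, 23, 414]) [0.08638117 0.10936797] 51.69756541179853
```

Call:
{"api": "send_rows", "payload": {"deltas": [[-0.277,0.0245,0,0,0,0,0.5],[-0.277,0.0245,0,0,0,0,0.5],[-0.277,0.0245,0,0,0,0,0.5],[-0.277,0.0245,0,0,0,0,0.5],[-0.277,0.0245,0,0,0,0,0.5],[-0.277,0.0245,0,0,0,0,0.5],[0,0,0,0,0,0,0.5],[0,0,0,0,0,0,0.5]]}}

```text
t: 15.25
ee_pos: [0.6253, -0.0666, 0.3989]
eef_rot: [-3.141, 0.0, 1.623]
contact_force: [0.1, -0.1, 0.2]
width: 0.0426
gripper_force: 0.0
```

```bash
python3 -c "
from h import *
local(read_state())
c=calibration('wrist');im=get_image('wrist');cv2.imwrite('pics/w6.png',im[:,:,::-1])
print(proj(c,(.6251,-.0621,.289)))
for b in blobs(im,'black',100): print(b,plane(c,b[0],.289))
"
```

```text
tcp [ 0.6253 -0.0666  0.3989] yaw 93.0 loc [-0.1115  0.0711] F [ 0.1 -0.1  0.2] 15.25
[251.81142628 183.18543642]
([251.9, 184.2], [243, 155, 18, 59, 922]) [ 0.62521295 -0.06292715  0.289     ]
([203.6, 186.9], [195, 179, 18, 17, 237]) [ 0.58720932 -0.06716691  0.289     ]
([253.4, 340.6], [0, 241, 512, 143, 28783]) [ 0.63443539 -0.21322784  0.289     ]
([178.0, 257.5], [170, 252, 16, 11, 111]) [ 0.56607873 -0.13079877  0.289     ]
([327.1, 257.5], [320, 252, 16, 11, 115]) [ 0.69214672 -0.12408758  0.289     ]
```

View pics/w6.png

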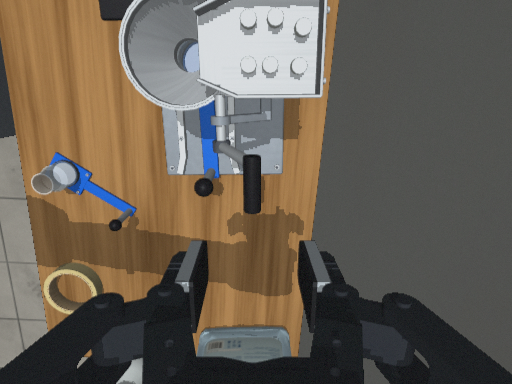

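Call:
{"api": "send_rows", "payload": {"deltas": [[0,0,0.28,0,0,0,0.5],[0,0,0.28,0,0,0,0.5],[0,0,0.2,0,0,0,0.5],[0,0,0.1,0,0,0,0.5],[0,0,0,0,0,0,1],[0,0,0,0,0,0,1],[0,0,0,0,0,0,1],[0,0,0,0,0,0,1]], "grip_force": 20}}

```text
t: 16.1
ee_pos: [0.6245, -0.0633, 0.271]
eef_rot: [-3.14, -0.002, 1.629]
contact_force: [-5.2, 1.6, -0.3]
width: 0.0133
gripper_force: 20.1
```

Call:
{"api": "send_rows", "payload": {"deltas": [[0,-0.03,-0.0092,0,0,0,1],[0,-0.03,-0.0092,0,0,0,1],[0,-0.0308,-0.006,0,0,0,1],[0,-0.0308,-0.006,0,0,0,1],[0,-0.0313,-0.0028,0,0,0,1],[0,-0.0313,-0.0028,0,0,0,1],[0,-0.0314,0.0006,0,0,0,1],[0,-0.0314,0.0006,0,0,0,1],[0,-0.0312,0.0038,0,0,0,1],[0,-0.0312,0.0038,0,0,0,1],[0,-0.0306,0.007,0,0,0,1],[0,-0.0306,0.007,0,0,0,1]]}}

```text
t: 17.3
ee_pos: [0.5724, -0.0666, 0.2759]
eef_rot: [3.131, -0.001, 1.629]
contact_force: [2.8, 5.3, 2.2]
width: 0.0131
gripper_force: 20.1
```

Call:
{"api": "send_rows", "payload": {"deltas": [[0,-0.0297,0.0102,0,0,0,1],[0,-0.0297,0.0102,0,0,0,1],[0,-0.0285,0.0133,0,0,0,1],[0,-0.0285,0.0133,0,0,0,1],[0,-0.0269,0.0162,0,0,0,1],[0,-0.0269,0.0162,0,0,0,1],[0,-0.0251,0.0189,0,0,0,1],[0,-0.0251,0.0189,0,0,0,1],[0,-0.023,0.0214,0,0,0,1],[0,-0.023,0.0214,0,0,0,1],[0,0,0,0,0,0,1],[0,0,0,0,0,0,1]]}}

```text
t: 18.5
ee_pos: [0.5298, -0.0695, 0.2486]
eef_rot: [3.141, -0.001, 1.628]
contact_force: [1.0, 4.6, 0.8]
width: 0.0129
gripper_force: 21.4
```

Run:
```python
from h import *
s=read_state();print(s['ee_pos'],s['contact_force'])
for n in ('scene','side'):
    im=get_image(n);cv2.imwrite(f'pics/{n}3.png',im[:,:,::-1])
w=get_image('wrist')
a=cv2.imread('pics/scene3.png')[155:255,175:325];b=cv2.imread('pics/side3.png')[155:255,160:310]
v=np.vstack([cv2.resize(x,(420,280),interpolation=2) for x in (a,b)])
w=w[:280,60:420,::-1]
o=np.zeros((560,780,3),np.uint8);o[:,:420]=v;o[:280,420:]=w
cv2.imwrite('pics/crop3.png',o)
```

```text
[ 0.52979311 -0.06946381  0.24862894] [0.98940979 4.62651267 0.78046344]
```

View pics/crop3.png

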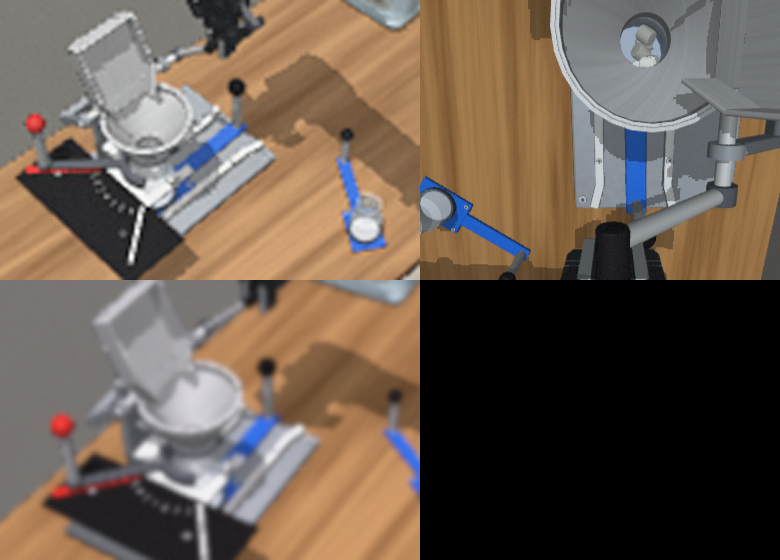

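Call:
{"api": "send_rows", "payload": {"deltas": [[0,-0.012,0.012,0,0,0,1],[0,-0.012,0.012,0,0,0,1],[0,0,0,0,0,0,1],[0,0,0,0,0,0,1],[0,0,0,0,0,0,1],[0,0,0,0,0,0,1]]}}

```text
t: 19.25
ee_pos: [0.5266, -0.0697, 0.2451]
eef_rot: [3.14, -0.001, 1.628]
contact_force: [2.5, 4.6, 1.5]
width: 0.0133
gripper_force: 21.5
```

Run:
```python
from h import *
s=read_state();print(s['ee_pos'],s['contact_force'])
w=get_image('wrist');cv2.imwrite('pics/w7.png',w[:,:,::-1])
d=get_image('side');cv2.imwrite('pics/side4.png',d[:,:,::-1])
a=cv2.imread('pics/crop3.png')[0:120,560:720]  # same wrist region before
c=w[0:120,200:360,::-1]
b=cv2.imread('pics/side4.png')[180:240,180:260]
o=np.hstack([cv2.resize(x,(390,292),interpolation=2) for x in (a,c)])
p=np.hstack([cv2.resize(b,(390,292),interpolation=2),cv2.resize(cv2.imread('pics/side2.png')[180:240,180:260],(390,292),interpolation=2)])
cv2.imwrite('pics/crop4.png',np.vstack([o,p]))
```

```text
[ 0.52655213 -0.06969085  0.24506059] [2.4958772  4.59251983 1.52236619]
```

View pics/crop4.png

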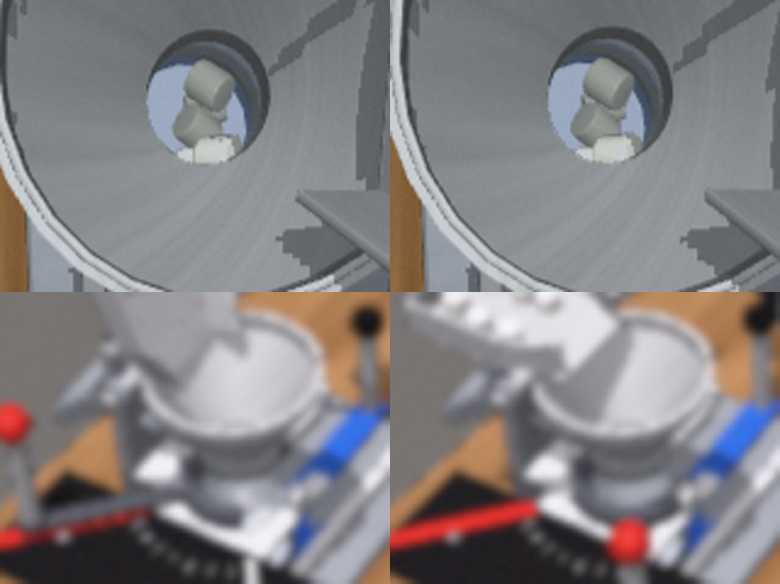

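Call:
{"api": "send_rows", "payload": {"deltas": [[0,0.012,-0.012,0,0,0,1],[0,0.012,-0.012,0,0,0,1],[0,0.023,-0.0214,0,0,0,1],[0,0.023,-0.0214,0,0,0,1],[0,0.0251,-0.0189,0,0,0,1],[0,0.0251,-0.0189,0,0,0,1],[0,0.0269,-0.0162,0,0,0,1],[0,0.0269,-0.0162,0,0,0,1],[0,0.0285,-0.0133,0,0,0,1],[0,0.0285,-0.0133,0,0,0,1],[0,0.0297,-0.0102,0,0,0,1],[0,0.0297,-0.0102,0,0,0,1]]}}

```text
t: 20.55
ee_pos: [0.5672, -0.0677, 0.2727]
eef_rot: [-3.136, -0.001, 1.628]
contact_force: [-3.9, 5.9, 4.5]
width: 0.0132
gripper_force: 21.1
```

Call:
{"api": "send_rows", "payload": {"deltas": [[0,0.0306,-0.007,0,0,0,1],[0,0.0306,-0.007,0,0,0,1],[0,0.0312,-0.0038,0,0,0,1],[0,0.0312,-0.0038,0,0,0,1],[0,0.0314,-0.0006,0,0,0,1],[0,0.0314,-0.0006,0,0,0,1],[0,0.0313,0.0028,0,0,0,1],[0,0.0313,0.0028,0,0,0,1],[0,0.0308,0.006,0,0,0,1],[0,0.0308,0.006,0,0,0,1],[0,0.03,0.0092,0,0,0,1],[0,0.03,0.0092,0,0,0,1]]}}

```text
t: 21.75
ee_pos: [0.6247, -0.0651, 0.2703]
eef_rot: [-3.139, -0.0, 1.627]
contact_force: [-14.0, 5.3, 11.5]
width: 0.0128
gripper_force: 22.3
```

Call:
{"api": "send_rows", "payload": {"deltas": [[0,0.01,0.004,0,0,0,1],[0,0,0,0,0,0,1],[0,0,0,0,0,0,1]]}}

```text
t: 22.05
ee_pos: [0.6245, -0.0651, 0.2704]
eef_rot: [-3.136, -0.0, 1.627]
contact_force: [-8.5, 4.3, 6.9]
width: 0.013
gripper_force: 21.6
```

Back on the rest (same x as at the grasp, force up against the stop). Open and rise.

Call:
{"api": "send_rows", "payload": {"deltas": [[0,0,0,0,0,0,0.5],[0,0,0,0,0,0,0.5],[0,0,0,0,0,0,0.5],[0,0,0,0,0,0,0.5],[0,0,-0.1,0,0,0,0.5],[0,0,-0.25,0,0,0,0.5],[0,0,-0.25,0,0,0,0.5],[0,0,-0.25,0,0,0,0.5],[0,0,0,0,0,0,0.5],[0,0,0,0,0,0,0.5]]}}

```text
t: 23.05
ee_pos: [0.6275, -0.0654, 0.3981]
eef_rot: [3.139, 0.001, 1.627]
contact_force: [-0.4, 0.5, -1.2]
width: 0.0429
gripper_force: 0.0
```

Run:
```python
from h import *
local(read_state());redball()
c=calibration('wrist');im=get_image('wrist');cv2.imwrite('pics/w8.png',im[:,:,::-1])
for b in blobs(im,'black',100): print(b,plane(c,b[0],.289),plane(c,b[0],.1026))
# pan floor: compare bright-blob structure before (w6) and now
for n in ('w6','w8'):
    g=cv2.imread(f'pics/{n}.png',0)[5:90,232:318]
    ci=cv2.HoughCircles(cv2.resize(g,None,fx=4,fy=4,interpolation=2),cv2.HOUGH_GRADIENT,1,60,param1=100,param2=20,minRadius=25,maxRadius=50)
    print(n,g.mean(),g.std(),None if ci is None else len(ci[0]),(cv2.Canny(g,60,150)>0).sum())
# bystanders moved?
for n in ('scene','side'):
    a=cv2.imread(f'pics/{n}0.png',0).astype(int);b=cv2.cvtColor(get_image(n),cv2.COLOR_RGB2GRAY).astype(int)
    m=(abs(a-b)>30);print(n,'flask/beaker diff',m[225:330,110:200].sum(),'bottle',m[120:180,315:345].sum())
```

```text
tcp [ 0.6275 -0.0654  0.3981] yaw 93.2 loc [-0.1106  0.0729] F [-0.4  0.5 -1.2] 23.05
scene ([187.1, 198.7], [184, 196, 7, 6, 31]) [0.632 0.149] r 0.136 az 52.1
scene ([187.2, 215.3], [184, 214, 10, 3, 19]) [0.573 0.19 ] r 0.151 az 80.8
scene ([203.7, 215.6], [197, 215, 14, 2, 17]) [0.534 0.148] r 0.108 az 97.5
side ([181.6, 206.5], [178, 203, 8, 8, 43]) [0.637 0.151] r 0.141 az 50.9
side ([201.0, 227.2], [195, 226, 12, 3, 18]) [0.533 0.182] r 0.142 az 96.2
side ([182.6, 230.4], [178, 228, 12, 5, 35]) [0.568 0.22 ] r 0.18 az 83.7
([250.5, 186.8], [242, 158, 18, 59, 905]) [ 0.6252065  -0.06285164  0.289     ] [ 0.62663626 -0.11881031  0.1026    ]
([202.7, 188.2], [194, 180, 18, 18, 243]) [ 0.58798543 -0.06614689  0.289     ] [ 0.56152967 -0.12457431  0.1026    ]
([113.8, 225.8], [108, 221, 12, 11, 100]) [ 0.51636642 -0.10220924  0.289     ] [ 0.43625466 -0.1876541   0.1026    ]
([253.1, 340.6], [0, 241, 512, 143, 28737]) [ 0.6356286 -0.2090228  0.289    ] [ 0.64486646 -0.37449093  0.1026    ]
([177.0, 259.9], [168, 252, 18, 16, 162]) [ 0.56720085 -0.13029347  0.289     ] [ 0.52517357 -0.23677864  0.1026    ]
([327.1, 257.5], [320, 252, 16, 11, 115]) [ 0.69246348 -0.12070929  0.289     ] [ 0.74428127 -0.22001413  0.1026    ]
w6 205.7640218878249 29.09984213494277 6 772
w8 213.0641586867305 18.4996798492501 None 147
scene flask/beaker diff 0 bottle 1057
side flask/beaker diff 27 bottle 1
```

Run:
```python
from h import *
A=cv2.imread('pics/w6.png',0);B=cv2.imread('pics/w8.png',0)
(sh,_)=cv2.phaseCorrelate(A[100:235,:330].astype(float),B[100:235,:330].astype(float));print(sh)
M=np.float32([[1,0,sh[0]],[0,1,sh[1]]]);A2=cv2.warpAffine(A,M,(512,384))
m=cv2.morphologyEx((cv2.absdiff(A2,B)>35).astype(np.uint8),cv2.MORPH_OPEN,np.ones((3,3)))
n,l,st,ce=cv2.connectedComponentsWithStats(m)
print([(ce[i].round().tolist(),st[i][4]) for i in range(1,n) if st[i][4]>15 and ce[i][1]<235])
for k in ('scene','side'):
    a=cv2.imread(f'pics/{k}2.png');b=get_image(k)[:,:,::-1]
    m=((b.min(2).astype(int)-a.min(2).astype(int))>60).astype(np.uint8)
    n,l,st,ce=cv2.connectedComponentsWithStats(m);print(k,[(ce[i].round().tolist(),st[i][4]) for i in range(1,n) if st[i][4]>5 and 150<ce[i][1]<300])
```

```text
(-1.0059158704763718, 1.3342642912850948)
[([26.0, 0.0], np.int32(108)), ([76.0, 0.0], np.int32(84)), ([134.0, 0.0], np.int32(16)), ([208.0, 0.0], np.int32(16)), ([274.0, 0.0], np.int32(182)), ([332.0, 0.0], np.int32(32)), ([247.0, 30.0], np.int32(130)), ([274.0, 29.0], np.int32(112)), ([299.0, 38.0], np.int32(119)), ([268.0, 75.0], np.int32(66)), ([294.0, 75.0], np.int32(71)), ([247.0, 75.0], np.int32(68))]
scene [([259.0, 161.0], np.int32(57)), ([272.0, 155.0], np.int32(10)), ([372.0, 174.0], np.int32(30)), ([375.0, 220.0], np.int32(97)), ([190.0, 212.0], np.int32(9)), ([229.0, 222.0], np.int32(47)), ([348.0, 224.0], np.int32(56)), ([223.0, 238.0], np.int32(39)), ([375.0, 250.0], np.int32(40)), ([334.0, 279.0], np.int32(25)), ([338.0, 287.0], np.int32(10))]
side [([254.0, 155.0], np.int32(113)), ([400.0, 167.0], np.int32(53)), ([232.0, 233.0], np.int32(133)), ([186.0, 226.0], np.int32(12)), ([389.0, 246.0], np.int32(9)), ([397.0, 252.0], np.int32(12)), ([445.0, 268.0], np.int32(58))]
```

```bash
python3 -c "
from workcell import *
print(arm.hand_in())"
```

```text
the job is handed in; nothing more can be done
None
```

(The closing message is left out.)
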